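Lock the vacuum filter and open the clamp valves

ROBOT

A 6-joint arm with a two-finger parallel gripper is mounted at the origin on the work surface. World frame = base frame: x ahead of the robot, y to its left, z up, the work surface at z = 0. Lengths are in m, angles in rad, forces in N, time in s.
With the tool pointing down it reaches from about 0.35 to 0.975 m from the base axis. Payload 4.9 kg.
Tool frame: the origin (TCP) lies midway between the tips of the shut fingers; the grasp point (between the pads) lies 19 mm behind it; z points along the fingers, y is the line along which they close (so a half turn about z gives the same grasp; the last joint's range is limited). The gripper opens to 85 mm and grips with 20 to 120 N. Pads are 22 mm wide; open, the fingers measure 114 mm over their backs; the gripper's body (76 mm by 85 mm) begins 54 mm behind the grasp point. The pads swing forward as they close: fully open they stand 13 mm farther back than shut.
Start: joints at [1.009, 0.053, 1.613, -0, 1.476, -0.119], TCP at [0.268, 0.565, 0.231] pointing down, gripper open.
Joint ranges: [-3.01, 3.01], [-1.01, 2.22], [0.06, 2.58], [-1.02, 4.17], [0.09, 2.62], [-3.14, 3.14]. Speed limits (rad/s): [2.57, 2.57, 3.14, 3.14, 3.14, 3.14].

INTERFACE

Orientations are given as a unit quaternion [w, x, y, z].
In Python, from plant import manip, viewer, workorder gives the robot as it stands (manip), with the cameras (viewer) and the job (workorder).
- The arm moves only by the shell command python3 shift.py 'ROWS'. ROWS is a JSON list of rows, 1 to 5 of them, each an object with the fields jaw (the opening from 0.0 (shut) to 1.0 (fully open)), tx, ty, tz (the shift in shares of 1000 mm (1.0 is 1000 mm)), wx, wy, wz (a rotation vector in fractions of the full range, 1 being pi rad); a field left out counts as zero (the opening has to be given); each row shifts and turns the commanded pose from where the row before left it, along the tool's axes as they then stand; what a row does not reach is not made up. A row lasts 1/8 s, in which the tool goes at most 0.0625 m and 0.188 rad, less where a joint would pass 70% of its speed; a pose out of reach is approached as far as the arm can. The fingers move at their own pace and stop on an object; the grip force is fixed at half the most. Time passes only in rows, so rows that do not move let the fingers close. It prints the time, the measured TCP pose, the force, the opening and the grip force at its end. Input that does not fit is refused with a message, and nothing moves.
- manip.state(): the state, without advancing time (a new reading comes with each control period).
- viewer.grab_frame(name): name is "side" or "top" or "wrist"; returns the picture (384x512x3 uint8, red, green, blue); there is no depth.
- viewer.camera_params(name): a dict with "intrinsics" (3x3 intrinsics, pixels), "k1" (the pictures are not rectified: a ray, as slopes to the right and down, at radius r is drawn at 1 + k1 r^2 times it, then the intrinsics apply), "xyz" and "orientation" of the camera in the world. Camera axes: x right, y down, z forward; pixel columns grow to the right and rows downward; lengths in m; the calibration is good to about 2 mm. A picture is of the moment at which its call begins: read the wrist's pose just before it. camera_params takes no time and is no camera call; for the wrist camera it gives the pose at the moment of the call.
- workorder.job_done(): hands the job in; it is judged then, once.
The state is a dict: "time": time; "joint_pos": joint angles; "joint_vel": joint speeds; "joint_efforts": joint torques, N m; "tool_pos": TCP position; "tool_rot": TCP orientation; "contact_force": force on the tool from outside, world axes, zero at the start; "ft_torque": the same for the moment, N m; "gripper_width": opening from 0.0 (shut) to 1.0 (fully open); "grasp_force": force on a finger pad.
Only numpy, scipy, OpenCV 4.12 (cv2) and the standard library are available. Lean on these libraries where they do the work, as an engineer would, in place of code of your own. Each camera call takes 0.05 s, during which the arm holds its last target. There are 200 camera calls.

TASK

Get the vacuum hold-down ready for carving: first turn the filter pot's lock collar clockwise by its lug until it is fully home at the locked mark, the raised bar on the lid. Only then push the two T-handled levers of the valve row fully open, over to the side away from the robot. Leave the ball-ended levers between and beside them just as they are, and do not shift the mallet, the chisel or the wax jar.

Things in the scene. Friction and masses are not known exactly. Their poses are not given: they have to be found in the camera images.
- manifold: Vacuum manifold fixed on the bench: aluminium rail 320 mm long (its y), 76 mm deep (its x), top 40 mm above the bench. Origin: centre of its underside. Five valves, each a 66 x 44 mm block with a lever, stand on it in a row along its y, 58 mm apart (at -116 to 116 mm), in an order that varies. Levers pivot 62 mm above the bench and swing in the rail's x-z plane, upright at mid-swing.
- filter: Vacuum filter pot fixed on the bench: grey can of 92 mm diameter (foot 120 mm), lid top 137 mm above the bench. Origin: centre of its underside. A black lock collar (ring of 114 mm outer diameter, 114 to 136 mm above the bench) sits round the lid, with one straight radial lug. A raised dark bar (36 x 8 mm) on the lid points to where the lug must stand when locked.
- collar_axis (a point): Point on the vertical axis of the lock collar, at the collar's mid-height (125 mm above the bench). The collar turns about it.
- lug (a point): Point on the collar's lug, 95 mm from the collar axis, at its mid-height and mid-width. The lug is 14 mm wide, 22 mm tall and reaches from the ring to 118 mm from the axis; nothing is below it outside the can's foot.
- locked_mark (a point): Where the point 'lug' lies when the collar is fully locked: 95 mm from the axis in the direction of the raised bar on the lid.
- collar (a joint): Lock collar angle: 0 unlocked, 1.3 rad locked (lug in line with the raised bar on the lid, where it meets a stop). Starts between 0 and 0.35. Grows clockwise seen from above. Stiff rubbing friction (about 0.18 N m, so 2 N at the lug), stays where left.
- tee_a_tip (a point): Centre of the cross-bar of a T-handled valve lever: steel bar 44 mm long (along the rail's y), 16 mm diameter, on a 12 mm steel rod, 85 mm from the pivot.
- tee_a (a joint): Lever of that T-handled valve: 0 closed (leans 0.5 rad from upright to the rail's -x, the robot's side), 1.0 rad open (leans 0.5 rad to +x, away from the robot, at a stop). Starts between 0 and 0.12. Stays where left; friction about 0.09 N m (1 to 2 N at the handle).
- tee_b_tip (a point): Centre of the cross-bar of a T-handled valve lever: steel bar 44 mm long (along the rail's y), 16 mm diameter, on a 12 mm steel rod, 85 mm from the pivot.
- tee_b (a joint): Lever of that T-handled valve: 0 closed (leans 0.5 rad from upright to the rail's -x, the robot's side), 1.0 rad open (leans 0.5 rad to +x, away from the robot, at a stop). Starts between 0 and 0.12. Stays where left; friction about 0.09 N m (1 to 2 N at the handle).
- ball_a_tip (a point): Centre of the 24 mm ball on the end of a ball-ended valve lever (12 mm steel rod, ball 85 mm from the pivot).
- ball_a (a joint): Lever of that ball-ended valve: 0 closed, 1.0 rad open; some start closed, one starts open. Stays where left.
- ball_b_tip (a point): Centre of the 24 mm ball on the end of a ball-ended valve lever (12 mm steel rod, ball 85 mm from the pivot).
- ball_b (a joint): Lever of that ball-ended valve: 0 closed, 1.0 rad open; some start closed, one starts open. Stays where left.
- ball_c_tip (a point): Centre of the 24 mm ball on the end of a ball-ended valve lever (12 mm steel rod, ball 85 mm from the pivot).
- ball_c (a joint): Lever of that ball-ended valve: 0 closed, 1.0 rad open; some start closed, one starts open. Stays where left.
- mallet: Wooden mallet lying on the bench behind the work: head 60 x 100 x 60 mm, handle 170 mm along its +x. Origin under the centre of the head.
- chisel: Wood-handled chisel lying flat on the bench, 220 mm long along its x, 26 mm thick handle towards -x. Origin under its middle.
- wax_tin: Jar of wax standing on the bench, 70 mm diameter, 90 mm tall. Origin: centre of its underside.

How it is judged:
On the way, in this order (a step that is already met when the one before it is completed fails the run):
1. the collar is turned home to its locked mark (value of joint collar above 1.18 rad), for 0.2 s.
2. both T-handled valves are fully open (value of joint each of tee_a, tee_b above 0.85 rad), for 0.2 s.
At the end, for the whole second after the job is handed in: The collar stands within 0.12 rad of its locked stop (joint above 1.18), both T-handled levers are within 0.15 rad of fully open (joints above 0.85), the tips of the three ball-ended levers are within 12 mm of where they started, and mallet, chisel and wax tin within 20 mm (all of step 2 and value of joint collar above 1.18 rad and distance of each of ball_a_tip, ball_b_tip, ball_c_tip from where it was at the start of the episode below 0.012 m and distance of each of mallet, chisel, wax_tin from where it was at the start of the episode below 0.02 m); the robot touches nothing.
It fails at once if a T-handled valve is opened (past 0.4 rad) while the collar is not locked (below 1.1 rad) (value of joint collar below 1.1 rad and value of joint any of tee_a, tee_b above 0.4 rad).
It fails at once if a ball-ended lever is disturbed (its tip moved over 12 mm) (distance of any of ball_a_tip, ball_b_tip, ball_c_tip from where it was at the start of the episode above 0.012 m).
It fails at once if mallet, chisel or wax tin is shifted over 20 mm (distance of any of mallet, chisel, wax_tin from where it was at the start of the episode above 0.02 m).
It also fails if it takes over 51 s, if anything falls off the work surface, if the arm or the gripper's body presses on something with over 40 N, if the wrist force passes 120 N, or if a joint passes its speed limit or range.

## Working session

There is one attempt and no reset: what is moved stays moved. The work goes in short steps, Python scripts to look and compute and a shell command to move; the robot and the scene stay as the last step left them, time stands still between calls to the robot, and variables do not carry over. Pictures are saved under pics/ and viewed, at most 10 in all, crops included, and the job is handed in when it is done.

```bash
ls; mkdir -p pics; python3 - <<'E'
from plant import manip, viewer, workorder
import cv2,numpy as np
print(manip.state())
for n in("top","side"):
    p=viewer.camera_params(n);print(n,p)
    im=viewer.grab_frame(n);cv2.imwrite(f"pics/{n}0.png",cv2.resize(im[:,:,::-1],(800,600),interpolation=cv2.INTER_CUBIC))
E
```

```text
pics
plant.py
shift.py
{'time': 0.0, 'joint_pos': array([ 1.00900161e+00,  5.33523342e-02,  1.61428403e+00, -1.93610097e-05,
        1.47598824e+00, -1.18987133e-01]), 'joint_vel': array([-5.64871787e-04,  1.34925224e-03,  7.04304838e-04, -6.60733144e-04,
        1.41881179e-03, -1.44290906e-05]), 'joint_efforts': array([-1.34609845e-04, -3.93706441e+01, -3.70163512e+01, -1.95957437e-04,
        7.59706367e-03,  5.73591990e-06]), 'tool_pos': array([0.26746544, 0.56419633, 0.23007177]), 'tool_rot': array([-3.30106434e-04,  2.19598349e-01,  9.75589838e-01, -9.60901664e-04]), 'contact_force': array([ 0.06585764, -0.19839081,  0.38203055]), 'ft_torque': array([-0.04624179, -0.02929844, -0.00623882]), 'grasp_force': 0.0, 'gripper_width': 1.0006396118507133}
top {'intrinsics': array([[361.21552259,   0.        , 254.39000315],
       [  0.        , 361.21552259, 188.84947691],
       [  0.        ,   0.        ,   1.        ]]), 'k1': 0.027046657393738474, 'xyz': array([0.46598949, 0.00172828, 0.9544278 ]), 'orientation': array([ 0.04565922, -0.70414824,  0.70589098, -0.06171233])}
side {'intrinsics': array([[356.90748792,   0.        , 258.50810204],
       [  0.        , 356.90748792, 198.44156586],
       [  0.        ,   0.        ,   1.        ]]), 'k1': -0.09824939686998585, 'xyz': array([0.31180788, 0.52254649, 0.71631819]), 'orientation': array([ 0.09035638, -0.24489639,  0.89243845, -0.36798792])}
```

View pics/top0.png

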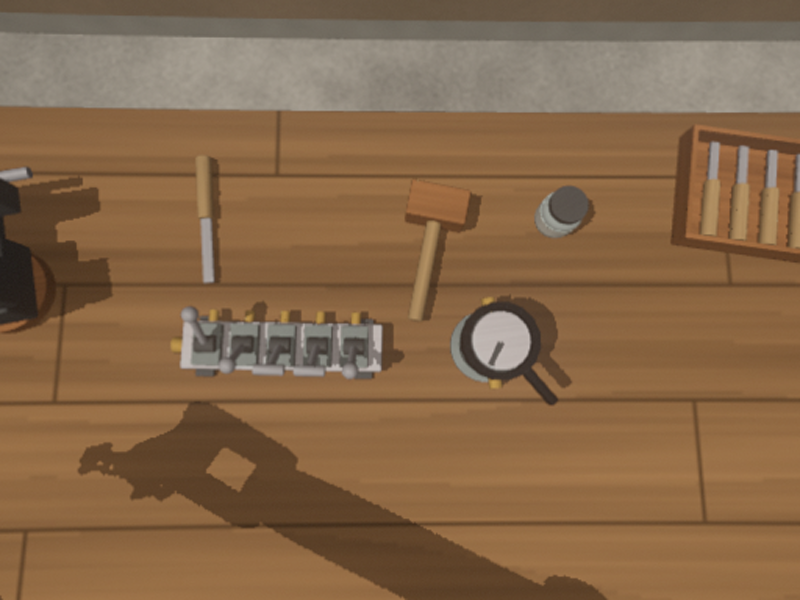

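View pics/side0.png

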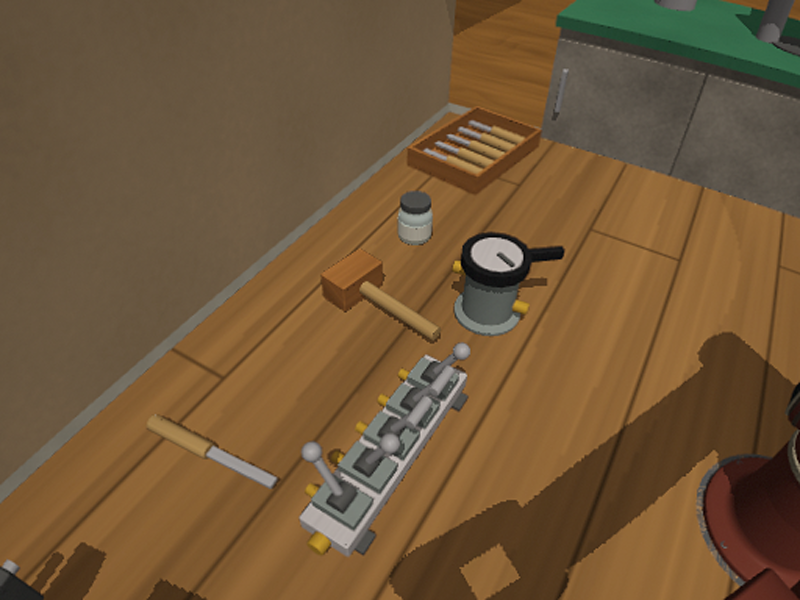

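The top view shows the row from +y to −y as ball (open), ball, tee, tee, ball. The tee bars are near (268,370) and (308,371) at 800 px. The collar is centred near (500,340) with its lug toward (553,400), and the bar points lower-left. I'll zoom in to measure.

```bash
cat > h.py <<'E'
from plant import manip, viewer, workorder
import cv2,numpy as np
from scipy.spatial.transform import Rotation as R
def ray(n,uv,p=None):
    p=p or viewer.camera_params(n);K=p["intrinsics"];d=np.array([(uv[0]-K[0,2])/K[0,0],(uv[1]-K[1,2])/K[1,1]]);s=d.copy()
    for _ in range(20): s=d/(1+p["k1"]*(s@s))
    q=p["orientation"];return p["xyz"],R.from_quat(np.r_[q[1:],q[0]]).apply(np.r_[s,1])
def at(n,uv,z):
    o,d=ray(n,uv);return o+d*(z-o[2])/d[2]
def tri(a,b):  # two (name,uv)
    (o,d),(q,e)=ray(*a),ray(*b);t=np.linalg.lstsq(np.c_[d,-e],q-o,rcond=None)[0]
    A,B=o+d*t[0],q+e*t[1];return (A+B)/2,np.linalg.norm(A-B)
def crop(n,x,y,w,h,f,k):
    im=viewer.grab_frame(n)[y:y+h,x:x+w,::-1];cv2.imwrite(f"pics/{f}.png",cv2.resize(im,None,fx=k,fy=k,interpolation=cv2.INTER_CUBIC))
E
python3 -c "
from h import *
crop('top',105,185,260,80,'topz',3)
crop('side',185,140,190,220,'sidez',2.7)"
```

```text
(no output)
```

View pics/topz.png

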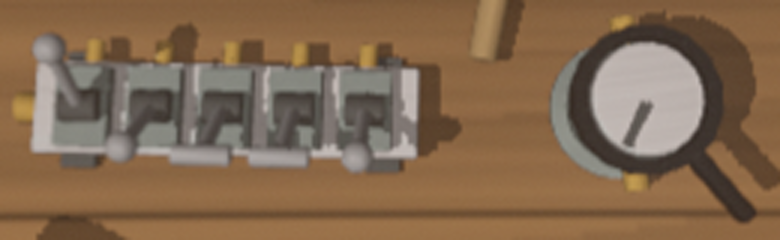

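View pics/sidez.png

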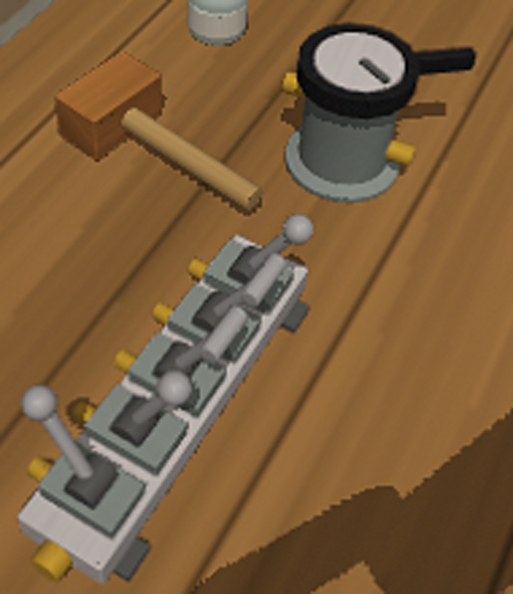

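Crop pixels in the top view are collar centre (645,100), lug running (697,155) to (748,213), bar (645,104) to (630,146), tees (200,156) and (279,158), and balls (50,48), (120,148) and (357,157). In the side view the tees are (225,334) and (267,280), and the balls (40,403), (174,388) and (298,229).

```bash
python3 - <<'E'
from h import *
np.set_printoptions(precision=4,suppress=True)
T=lambda u,v:("top",(105+(u+.5)/3-.5,185+(v+.5)/3-.5)); S=lambda u,v:("side",(185+(u+.5)/2.7-.5,140+(v+.5)/2.7-.5))
for n,a,b in[("b1",(50,48),(40,403)),("b2",(120,148),(174,388)),("tA",(200,156),(225,334)),("tB",(279,158),(267,280)),("b3",(357,157),(298,229))]:
    print(n,tri(T(*a),S(*b)))
c=at(*T(645,100),.136);l0=at(*T(697,155),.136);l1=at(*T(746,211),.136);b0=at(*T(645,104),.137);b1=at(*T(630,146),.137)
print("c",c,at(*S(356.5,68),.132),"lidc",at(*T(648,97),.137)); print(l0,l1,np.linalg.norm(l1-c),b0,b1,np.linalg.norm(b1-b0))
an=lambda d:np.arctan2(d[1],d[0])
print("lug ang",an(l1-l0),an(l1-c),"bar",an(b1-b0),an(b1-c))
cr=[at(*T(*p),.04) for p in((38,62),(418,68),(416,158),(32,150))];print(np.array(cr))
E
```

```text
b1 (array([0.5642, 0.2821, 0.1384]), np.float64(0.0003093198967227603))
b2 (array([0.4905, 0.2266, 0.1417]), np.float64(0.0020430976231309186))
tA (array([0.4839, 0.1683, 0.1383]), np.float64(0.0008333228646778879))
tB (array([0.4813, 0.1098, 0.138 ]), np.float64(0.0008112158772103055))
b3 (array([0.4827, 0.0522, 0.138 ]), np.float64(0.0010228586064906537))
c [ 0.5243 -0.1652  0.136 ] [ 0.5253 -0.1607  0.132 ] lidc [ 0.5264 -0.1674  0.137 ]
[ 0.4829 -0.203   0.136 ] [ 0.4415 -0.238   0.136 ] 0.11022429515391005 [ 0.5212 -0.1649  0.137 ] [ 0.4897 -0.1526  0.137 ] 0.03379751033557174
lug ang -2.4411153764727587 -2.4205818761346167 bar 2.7683054012849917 2.7913020783580507
[[0.5644 0.3252 0.04  ]
 [0.5586 0.0072 0.04  ]
 [0.4831 0.0089 0.04  ]
 [0.4913 0.3262 0.04  ]]
```

Careful with the scale: turns go in shares of pi rad. That gives: -0.14 rad is -0.0446.

```bash
cat >> h.py <<'E'
def delta(x,y,z):
    s=manip.state();q=s["tool_rot"];r=R.from_quat(np.r_[q[1:],q[0]])
    print("tool delta",np.round(r.inv().apply(np.array([x,y,z])-s["tool_pos"]),4),"y-ang",np.round(np.arctan2(*r.as_matrix()[1::-1,1]),3),s["time"],np.round(s["contact_force"],1))
E
python3 shift.py '[{"jaw":0,"wz":-0.0446},{"jaw":0,"wz":-0.0446},{"jaw":0,"wz":-0.0446}]'
python3 -c "
from h import *
delta(.486,-.266,.23)"
python3 shift.py '[{"jaw":0,"tx":-0.0167,"ty":-0.059},{"jaw":0,"tx":-0.0167,"ty":-0.059},{"jaw":0,"tx":-0.0167,"ty":-0.059},{"jaw":0,"tx":-0.0167,"ty":-0.059},{"jaw":0,"tx":-0.0167,"ty":-0.059}]'
python3 shift.py '[{"jaw":0,"tx":-0.0167,"ty":-0.059},{"jaw":0,"tx":-0.0167,"ty":-0.059},{"jaw":0,"tx":-0.0167,"ty":-0.059},{"jaw":0,"tx":-0.0167,"ty":-0.059},{"jaw":0,"tx":-0.0167,"ty":-0.059}]'
python3 shift.py '[{"jaw":0,"tx":-0.0167,"ty":-0.059},{"jaw":0,"tx":-0.0167,"ty":-0.059},{"jaw":0,"tx":-0.0167,"ty":-0.059},{"jaw":0,"tx":-0.0167,"ty":-0.059},{"jaw":0}]'
python3 -c "
from h import *
delta(.486,-.266,.105)"
```

```text
time: 1.2
tool_pos: [0.3445, 0.2661, 0.2312]
tool_rot: [0.0, 0.011, 1.0, 0.0]
contact_force: [0.8, -0.2, 0.1]
gripper_width: -0.0
grasp_force: 0.0
time: 1.82
tool_pos: [0.4214, -0.031, 0.2315]
tool_rot: [0.001, 0.012, 1.0, -0.0]
contact_force: [1.0, 1.2, 1.2]
gripper_width: 0.001
grasp_force: 0.0
time: 2.45
tool_pos: [0.4825, -0.2697, 0.2302]
tool_rot: [-0.001, 0.014, 1.0, 0.0]
contact_force: [1.2, 0.5, -0.4]
gripper_width: 0.0
grasp_force: 0.0
tool delta [-0.0036  0.0037  0.1252] y-ang 1.544 2.45 [ 1.2  0.5 -0.4]
```

```bash

python3 shift.py '[{"jaw":0,"tx":-0.0036,"ty":0.0037,"tz":0.04},{"jaw":0,"tz":0.045},{"jaw":0,"tz":0.04},{"jaw":0,"tx":0.008,"ty":0.009},{"jaw":0,"tx":0.009,"ty":0.01}]'
python3 shift.py '[{"jaw":0,"tx":0.01,"ty":0.009},{"jaw":0,"tx":0.009,"ty":0.008},{"jaw":0}]'
python3 -c "
from h import *
delta(.435,-.2047,.105)"
```

```text
time: 3.08
tool_pos: [0.47, -0.2428, 0.1077]
tool_rot: [0.001, 0.011, 1.0, -0.001]
contact_force: [0.7, -1.2, -1.8]
gripper_width: 0.001
grasp_force: 1.1
time: 3.45
tool_pos: [0.4508, -0.2255, 0.1073]
tool_rot: [0.0, 0.011, 1.0, -0.0]
contact_force: [-0.2, -0.0, -0.1]
gripper_width: 0.004
grasp_force: 0.0
tool delta [0.0163 0.0205 0.0023] y-ang 1.548 3.45 [-0.2 -0.  -0.1]
```

```bash

python3 shift.py '[{"jaw":0,"tx":0.008,"ty":0.0105},{"jaw":0,"tx":0.008,"ty":0.0105},{"jaw":0,"tx":0.004,"ty":0.014},{"jaw":0,"tx":0.004,"ty":0.014},{"jaw":0}]'
python3 -c "
from h import *
delta(.4276,-.1552,.105)"
```

```text
time: 4.08
tool_pos: [0.4276, -0.1748, 0.1058]
tool_rot: [-0.001, 0.011, 1.0, 0.001]
contact_force: [0.2, -0.6, 0.2]
gripper_width: -0.003
grasp_force: 0.0
tool delta [0.0004 0.0196 0.0008] y-ang 1.55 4.075 [ 0.2 -0.6  0.2]
```

```bash

python3 shift.py '[{"jaw":0,"ty":0.01},{"jaw":0,"ty":0.01},{"jaw":0,"tx":-0.001,"ty":0.003},{"jaw":0,"tx":-0.001,"ty":0.003},{"jaw":0}]'
python3 -c "
from h import *
delta(.4276,-.1552,.105)
crop('top',270,180,110,90,'col1',5)"
```

```text
time: 4.7
tool_pos: [0.4309, -0.1501, 0.1062]
tool_rot: [-0.0, 0.011, 1.0, 0.0]
contact_force: [-0.3, 0.0, -0.1]
gripper_width: 0.001
grasp_force: 0.2
tool delta [ 0.0032 -0.0052  0.0012] y-ang 1.548 4.7 [-0.3  0.  -0.1]
```

View pics/col1.png

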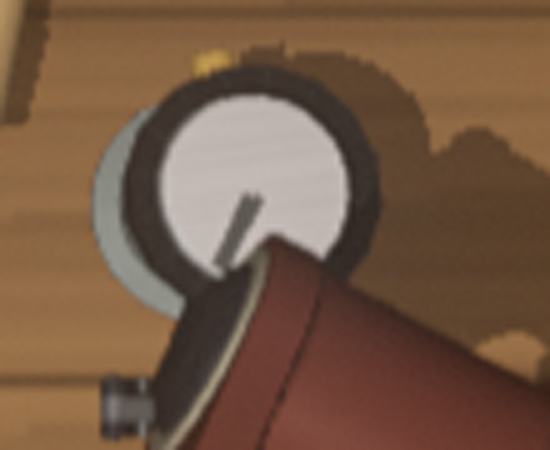

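The arm hides the lug and there is no stop force yet, so I'll push on in small steps until the force rises.

```bash

python3 shift.py '[{"jaw":0,"tx":-0.001,"ty":0.003},{"jaw":0}]'
python3 shift.py '[{"jaw":0,"tx":-0.001,"ty":0.003},{"jaw":0}]'
```

```text
time: 5.0
tool_pos: [0.432, -0.1474, 0.1062]
tool_rot: [-0.0, 0.011, 1.0, 0.0]
contact_force: [-0.0, -0.5, -0.3]
gripper_width: -0.001
grasp_force: 0.6
time: 5.25
tool_pos: [0.4325, -0.146, 0.1063]
tool_rot: [-0.001, 0.011, 1.0, -0.002]
contact_force: [-4.4, -8.0, -1.4]
gripper_width: 0.001
grasp_force: 4.0
```

The force rose to 9 N against the push direction, well over the 2 N friction, so the collar is at its stop. I'll back off, raise and check.

```bash

python3 shift.py '[{"jaw":0,"tx":0.008,"ty":-0.02},{"jaw":0,"tx":0.005,"ty":-0.015,"tz":-0.01},{"jaw":0.5,"tz":-0.055},{"jaw":0.5,"tz":-0.055},{"jaw":0.5,"ty":0.05}]'
python3 shift.py '[{"jaw":0.5,"ty":0.06},{"jaw":0.5,"ty":0.06},{"jaw":0.5,"ty":0.06},{"jaw":0.5,"ty":0.06},{"jaw":0.5,"ty":0.03}]'
python3 -c "
from h import *
delta(.425,.139,.125)
crop('top',105,180,270,90,'col2',2.9)"
```

```text
time: 5.88
tool_pos: [0.4233, -0.1319, 0.2337]
tool_rot: [0.006, 0.014, 1.0, -0.002]
contact_force: [0.3, 0.8, -0.1]
gripper_width: 0.502
grasp_force: 0.0
time: 6.5
tool_pos: [0.4264, 0.1434, 0.2274]
tool_rot: [0.001, 0.01, 1.0, 0.001]
contact_force: [-0.4, -1.0, 0.1]
gripper_width: 0.504
grasp_force: 0.0
tool delta [ 0.0014 -0.0045  0.1024] y-ang 1.551 6.5 [-0.4 -1.   0.1]
```

View pics/col2.png

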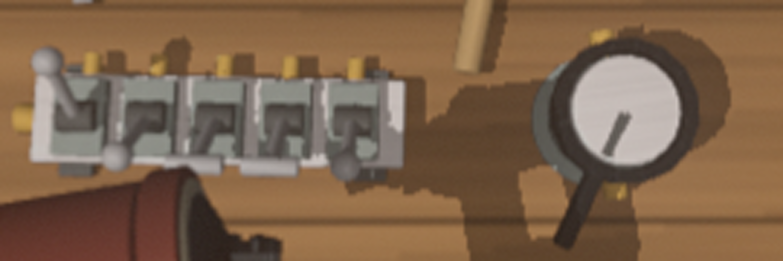

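The lug, from (597,175) to (565,243), is now in line with the bar from (627,115) to (607,152), so the collar is locked. The tees and balls have not moved. Next I'll lower beside the tees and push.

```bash

python3 shift.py '[{"jaw":0.5,"tx":0.0014,"ty":-0.0045,"tz":0.05},{"jaw":0.5,"tz":0.052},{"jaw":0.5,"tx":-0.02},{"jaw":0.5,"tx":-0.02},{"jaw":0.5,"tx":-0.02}]'
python3 shift.py '[{"jaw":0.5,"tx":-0.015},{"jaw":0.5,"tx":-0.015},{"jaw":0.5,"tx":-0.01},{"jaw":0.5,"tx":-0.005},{"jaw":0.5}]'
python3 -c "
from h import *
delta(.546,.139,.125)"
```

```text
time: 7.18
tool_pos: [0.4849, 0.1345, 0.1248]
tool_rot: [-0.001, 0.012, 1.0, 0.0]
contact_force: [-4.1, -0.0, 3.4]
gripper_width: 0.505
grasp_force: 2.2
time: 7.8
tool_pos: [0.5303, 0.1337, 0.124]
tool_rot: [0.0, 0.011, 1.0, -0.0]
contact_force: [-0.2, -0.4, -0.1]
gripper_width: 0.501
grasp_force: 0.3
tool delta [-0.0156  0.0056 -0.001 ] y-ang 1.548 7.8 [-0.2 -0.4 -0.1]
```

```bash

python3 shift.py '[{"jaw":0.5,"tx":-0.006},{"jaw":0.5,"tx":-0.005},{"jaw":0.5}]'
python3 shift.py '[{"jaw":0.5,"tx":-0.003},{"jaw":0.5}]'
python3 shift.py '[{"jaw":0.5,"tx":-0.003},{"jaw":0.5}]'
```

```text
time: 8.18
tool_pos: [0.5415, 0.1335, 0.1243]
tool_rot: [0.0, 0.011, 1.0, -0.0]
contact_force: [-1.6, -1.2, -1.1]
gripper_width: 0.501
grasp_force: 0.9
time: 8.43
tool_pos: [0.5441, 0.1335, 0.1243]
tool_rot: [0.0, 0.011, 1.0, 0.0]
contact_force: [-2.8, -1.0, -0.9]
gripper_width: 0.5
grasp_force: 1.3
time: 8.68
tool_pos: [0.5448, 0.1335, 0.1239]
tool_rot: [-0.003, 0.012, 1.0, -0.0]
contact_force: [-10.6, -0.5, 4.1]
gripper_width: 0.501
grasp_force: 5.8
```

```bash

python3 shift.py '[{"jaw":0.5,"tx":-0.002},{"jaw":0.5}]'
python3 shift.py '[{"jaw":0.5,"tx":0.03},{"jaw":0.5,"tx":0.05},{"jaw":0.5,"tx":0.03,"tz":-0.04},{"jaw":0.5,"tz":-0.06},{"jaw":0.5}]'
python3 -c "
from h import *
crop('top',105,180,270,90,'end',2.9)
crop('side',185,140,190,220,'sidee',2.7)"
```

```text
time: 8.93
tool_pos: [0.5452, 0.1336, 0.1238]
tool_rot: [-0.006, 0.012, 1.0, -0.0]
contact_force: [-16.9, -0.9, 8.2]
gripper_width: 0.5
grasp_force: 9.3
time: 9.55
tool_pos: [0.443, 0.1367, 0.2319]
tool_rot: [0.008, 0.011, 1.0, 0.001]
contact_force: [-0.0, 1.1, 0.1]
gripper_width: 0.499
grasp_force: 0.0
```

View pics/end.png

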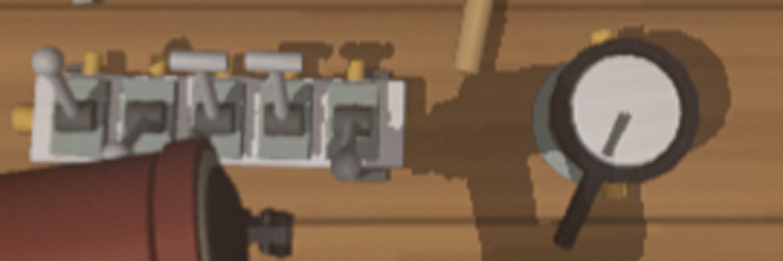

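View pics/sidee.png

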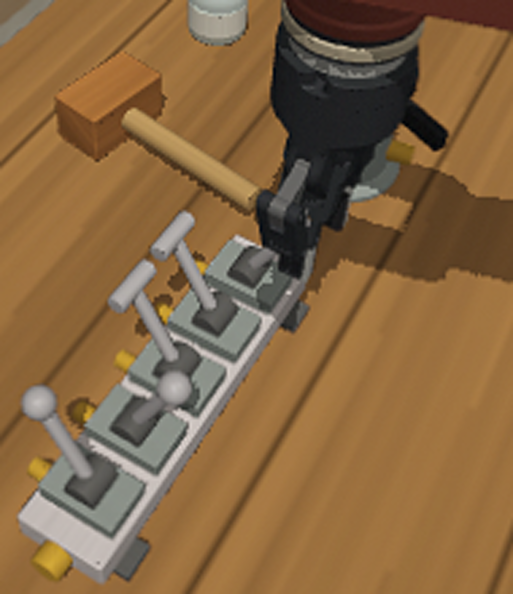

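Both tee bars, at (198,61) and (273,61), line up with the open ball at (47,61), so both valves are fully open. The balls and the collar have not moved and the gripper is clear, so I'm handing in.

```bash
python3 -c "
from h import *
for u in(47,198,273): print(at('top',(105+u/2.9,180+61/2.9),.137))
print(workorder.job_done())"
```

```text
[0.56367113 0.28286572 0.137     ]
[0.56343221 0.16662284 0.137     ]
[0.56332387 0.10835881 0.137     ]
the job is handed in; nothing more can be done
None
```

The job is handed in: the collar was locked first, then both T-handled valves were pushed fully open, and the last pictures show nothing else moved, though the chisel and part of the jar were out of frame.

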